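# Index the mitre box one hole over

## Task

The swing arm of the mitre box is locked by a spring index pin with a pull ring on top. Hook a fingertip through the ring, lift the pin clear of its hole, swing the ring end of the arm exactly one hole towards the side where the square wooden blank lies on the work table, let the pin drop fully home in that hole and come away clear. Only hook the ring, gently, without pinching, gripping or forcing it, and leave the blank, the stop block, the wax jar and the screwdriver undisturbed.

Things in the scene. Friction and masses are not known exactly. Their poses are not given: they have to be found in the camera images.
- mitre_box: Mitre box fixed to the bench: cream casting 440 mm wide (y), aluminium work table (top 78 mm up, x -60 to +30 mm), split fence 100 mm high along its far edge, steel index sector towards the robot (top 45 mm up, reaching x = -190 mm). Origin: on the bench straight below the arm's pivot. z up, -x to the robot's side, +y its left as the robot sees it.
- middle_hole (a point): Mouth of the middle one of five 16.5 mm square holes in the index sector, 45 mm above the bench. They lie on an arc of 160 mm radius about the pivot, 0.262 rad (15 degrees, 42 mm) apart, at arm angles -0.524, -0.262, 0, 0.262, 0.524 rad. The arm covers the hole it stands over.
- swing_arm (a joint): Angle (rad) of the flat dark steel arm (36 mm wide, top 61 mm above the bench) about the upright pivot. 0: along the mitre box's -x, locked in the middle hole, as at every start; positive: ring end swung towards the mitre box's +y. Stops at +-0.60. With the pin out it turns lightly (under 2 N at the ring) and stays where it is left.
- index_pin (a joint): Height (m) of the spring pin: 0 fully home, 0.040 upper stop. 14 mm thick, round tip, 14 mm deep in the hole, so clear above 0.014. It slides upright in a boss (top 78 mm above the bench) on the arm, 160 mm from the pivot. Spring: 6 N down when home, 9 N at the stop. Let down within 5 mm (0.03 rad) of a hole's centre it finds the hole; else it stands on the plate.
- ring_center (a point): Centre of the steel pull ring, rigid on the pin's top: 50 mm inside, 6 mm wire, centre 124 mm above the bench when home, 180 mm from the pivot (20 mm farther than the pin). Its plane is tilted 45 degrees: fingers pointing 45 degrees down and away from the pivot, along the arm (back towards the robot), pass straight through, 30 mm free beyond. It rises with the pin and turns with the arm.
- ring_top (a point): Uppermost point of the ring (middle of the wire), 20 mm higher than its centre and 20 mm farther from the pivot. Fingers at the centre of the ring rise about 10 to 15 mm before they bear on the inside of this upper edge, which meanwhile shifts some 10 mm towards their tips: pass the tips about 30 mm through the ring first, or the slanting wire slips off.
- blank: Square beech blank, 130 x 32 x 32 mm, 0.09 kg, lying loose along the fence on one half of the work table (about 120 to 145 mm left or right of the middle). Origin: centre of its underside; long axis y. The side on which it lies (the sign of its y in the mitre box's frame) is the side to swing to.
- stop_block: Black stop block, 34 x 36 x 50 mm with an 18 mm steel thumbscrew on top (64 mm high in all), loose, 0.18 kg, on the other half of the work table. Origin: centre of its underside. Leave alone.
- wax_jar: Closed jar, 64 mm diameter, 55 mm high, standing on the bench left of the index sector. Origin: centre of its underside. Leave alone.
- screwdriver: Screwdriver lying on the bench right of the index sector. Origin: underside of its middle. Leave alone.
There are look-alikes about, which are no part of the job. Of the things that look like the blank, the largest one is meant.

How it is judged:
On the way, in this order (a step that is already met when the one before it is completed fails the run):
1. the pin is lifted clear of the middle hole by the fingers on the ring (value of joint index_pin above 0.013 m and contact force between the fingers and index_pin above 1 N and value of joint swing_arm between -0.1 and 0.1 rad), for 0.1 s.
2. the arm is swung to the next hole on the blank's side (((y of blank in the frame of mitre_box above 0 m and value of joint swing_arm between 0.2118 and 0.3118 rad) or (not (y of blank in the frame of mitre_box above 0 m) and value of joint swing_arm between -0.3118 and -0.2118 rad))), for 0.1 s.
At the end, for the whole second after the job is handed in: The arm stands at rest within 0.025 rad of the hole next to the middle (0.262 rad) on the blank's side, with the pin less than 3 mm from fully home (((y of blank in the frame of mitre_box above 0 m and value of joint swing_arm between 0.2368 and 0.2868 rad) or (not (y of blank in the frame of mitre_box above 0 m) and value of joint swing_arm between -0.2868 and -0.2368 rad)) and value of joint index_pin below 0.003 m and velocity of joint swing_arm between -0.02 and 0.02 rad/s); the robot touches nothing.
It fails at once if the blank is disturbed (moved more than 15 mm) (distance of blank from where it was at the start of the episode above 0.015 m).
It fails at once if the stop block is disturbed (moved more than 15 mm) (distance of stop_block from where it was at the start of the episode above 0.015 m).
It fails at once if the wax jar is disturbed (moved more than 15 mm) (distance of wax_jar from where it was at the start of the episode above 0.015 m).
It fails at once if the screwdriver is disturbed (moved more than 15 mm) (distance of screwdriver from where it was at the start of the episode above 0.015 m).
It fails at once if the ring is pinched or forced (more than 35 N from the fingers) (contact force between the fingers and index_pin above 35 N).
It also fails if it takes over 42 s, if anything falls off the work surface, if the arm or the gripper's body presses on something with over 40 N, if the wrist force passes 120 N, or if a joint passes its speed limit or range.

## Robot

A 6-joint arm with a two-finger parallel gripper is mounted at the origin on the work surface. World frame = base frame: x ahead of the robot, y to its left, z up, the work surface at z = 0. Lengths are in m, angles in rad, forces in N, time in s.
With the tool pointing down it reaches from about 0.375 to 0.9 m from the base axis. Payload 3.1 kg.
Tool frame: the origin (TCP) lies at the very end of the fingers, on their centre line; the grasp point (between the pads) lies 19 mm behind it (grip_depth is the distance from the TCP to the grasp point, in m); z points along the fingers, y is the line along which they close (so a half turn about z gives the same grasp; the last joint's range is limited). The gripper opens to 85 mm and grips with 20 to 120 N. Pads are 22 mm wide; open, the fingers measure 114 mm over their backs; the gripper's body (76 mm by 85 mm) begins 54 mm behind the grasp point. The pads swing forward as they close: fully open they stand 13 mm farther back than shut.
Start: joints at [1.016, 0.527, 1.433, -0, 1.181, -0.178], TCP at [0.23, 0.581, 0.231] pointing down, gripper open.
Joint ranges: [-3.08, 3.08], [-0.75, 2.2], [0.22, 2.44], [-1.43, 4.57], [0, 2.65], [-2.85, 2.85]. Speed limits (rad/s): [2.79, 2.79, 3.14, 3.14, 3.14, 3.14].

## Interface

Orientations are given as a unit quaternion [x, y, z, w].
In Python, from station import * gives the robot as it stands.
- The arm moves only by the tool apply_moves, never from a script. Its argument "plan" is a list of rows, each a list of 7 numbers: the shift along the tool's x, y, z in m, then the turn, a rotation vector about the tool's x, y, z in rad, then the gripper command: -1 is fully open, 1 is shut, values between are in proportion. In form: [[dx, dy, dz, wx, wy, wz, jaw], ...]. A call has 1 to 8 rows; each row shifts and turns the commanded pose from where the row before left it, along the tool's axes as they then stand; what a row does not reach is not made up. A row lasts 1/8 s, in which the tool goes at most 62.5 mm and 10.7 degrees, less where a joint would pass 70% of its speed; a pose out of reach is approached as far as the arm can. A call is refused whole if a number of a shift passes 0.0625 or a number of a turn 0.188, either way. A call with a gripper value outside its range is refused whole. The fingers move at their own pace and stop on an object; "force" is the grip in N (left out, the last holds). Time passes only in rows, so rows that do not move let the fingers close. It gives the time, the measured TCP pose, the force, the opening and the grip force at its end, in the units of the state.
- sense(): the state, without advancing time (a new reading comes with each control period).
- snapshot(name): name is "side" or "top"; returns the picture (384x512x3 uint8, red, green, blue); there is no depth.
- calibration(name): a dict with "camera_matrix" (3x3 intrinsics, pixels), "k1" (the pictures are not rectified: a ray, as slopes to the right and down, at radius r is drawn at 1 + k1 r^2 times it, then the intrinsics apply), "R" (3x3) and "t" (3): a world point X has camera coordinates R X + t. Camera axes: x right, y down, z forward; pixel columns grow to the right and rows downward; lengths in m; the calibration is good to about 2 mm. A picture is of the moment at which its call begins. calibration takes no time and is no camera call.
- sign_off(): hands the job in; it is judged then, once.
The state is a dict: "t": time; "q": joint angles; "qd": joint speeds; "tau": joint torques, N m; "tcp_pos": TCP position; "tool_rot": TCP orientation; "force": force on the tool from outside, world axes, zero at the start; "ft_torque": the same for the moment, N m; "finger_gap": opening from 0.0 (shut) to 1.0 (fully open); "gripper_force": force on a finger pad.
Only numpy, scipy, OpenCV 4.12 (cv2) and the standard library are available. Lean on these libraries where they do the work, as an engineer would, in place of code of your own. Each camera call takes 0.05 s, during which the arm holds its last target. There are 200 camera calls.

## Working session

There is one attempt and no reset: what is moved stays moved. The work goes in short steps, Python scripts to look and compute and a tool call to move; the robot and the scene stay as the last step left them, time stands still between calls to the robot, and variables do not carry over. Pictures are saved under pics/ and viewed, at most 10 in all, crops included, and the job is handed in when it is done.

Besides the shell and the picture viewer there is one more tool, called after "Call:" as a command line: name --pt "numbers of a row" for each row, then --argument value for the rest. apply_moves: Moves the arm, as the interface text tells. Its arguments: {"type":"object","properties":{"plan":{"type":"array"},"force":{"type":"number"}},"required":["plan"]}

```bash
mkdir -p pics
cat > h.py <<'E'
from station import *
import numpy as np, cv2
def ray(cam,u,v):
    c=calibration(cam);K=np.array(c["camera_matrix"]);R=np.array(c["R"]);t=np.array(c["t"])
    d=cv2.undistortPoints(np.array([[[u,v]]],float),K,np.array([c["k1"],0,0,0,0.]))[0,0]
    return -R.T@t, R.T@np.array([d[0],d[1],1.])
def onplane(cam,u,v,z):
    o,d=ray(cam,u,v); return o+d*(z-o[2])/d[2]
def proj(cam,X):
    c=calibration(cam);K=np.array(c["camera_matrix"]);R=np.array(c["R"]);t=np.array(c["t"])
    p=R@np.array(X)+t
    return cv2.projectPoints(np.array([X],float),cv2.Rodrigues(R)[0],t,K,np.array([c["k1"],0,0,0,0.]))[0][0,0]
def two(a,b):
    o1,d1=ray("top",*a);o2,d2=ray("side",*b)
    s=np.linalg.lstsq(np.c_[d1,-d2],o2-o1,rcond=None)[0]
    p,q=o1+s[0]*d1,o2+s[1]*d2
    return (p+q)/2,np.linalg.norm(p-q)
E
python3 - <<'E'
from h import *
for n in("top","side"):
    im=snapshot(n);cv2.imwrite(f"pics/{n}0.png",cv2.resize(im[:,:,::-1],None,fx=1.5,fy=1.5,interpolation=cv2.INTER_CUBIC))
    o,d=ray(n,256,192);print(n,o,d)
s=sense();print(s)
E
```

```text
top [ 0.50215709 -0.00624216  1.06418011] [ 0.14412785  0.02176411 -0.98933396]
side [ 0.21510626 -0.60551964  0.99347209] [ 0.36391754  0.54142897 -0.75793468]
{'t': 0.1, 'q': array([ 1.01547634e+00,  5.28388993e-01,  1.43380161e+00, -5.32842730e-06,
        1.18144438e+00, -1.78494415e-01]), 'qd': array([-0.00100097, -0.00150755,  0.00038292,  0.00110968,  0.00103259,
        0.00025545]), 'tau': array([-6.83048711e-04, -4.43307602e+01, -1.78586501e+01, -2.64012378e-04,
        3.88094079e-03,  4.12374527e-05]), 'tcp_pos': array([0.22959269, 0.58058023, 0.23041307]), 'tool_rot': array([ 1.87298915e-01,  9.82302435e-01, -9.54082526e-04, -3.64023372e-04]), 'force': array([ 1.03331801, -0.94564211,  0.43748345]), 'ft_torque': array([ 0.05103255, -0.01138764, -0.00988642]), 'gripper_force': 0.0, 'finger_gap': 1.0012181486363547}
```

View pics/top0.png

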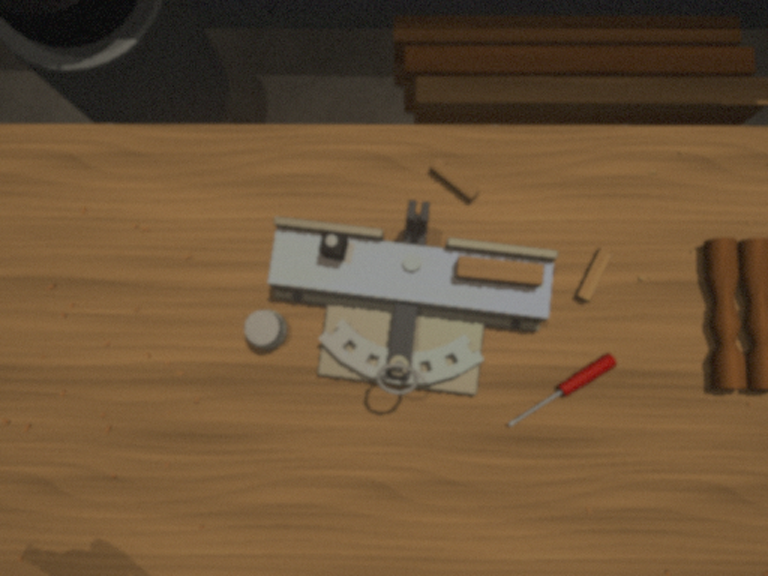

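View pics/side0.png

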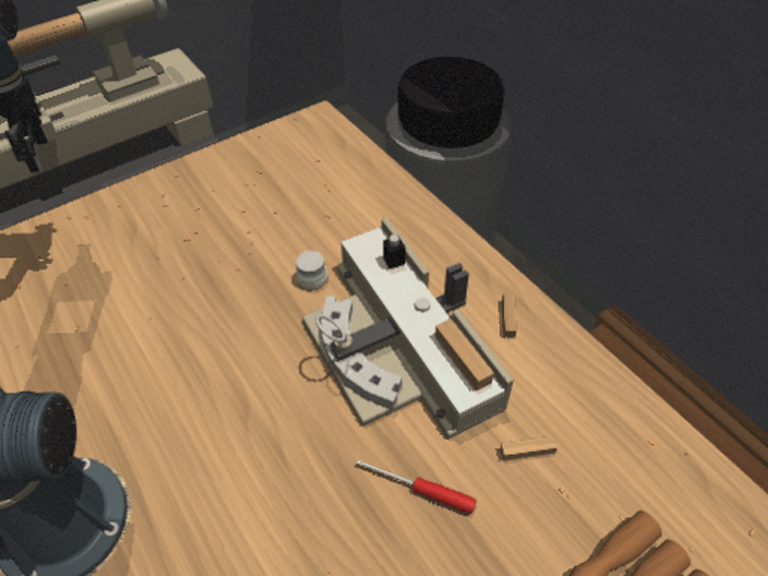

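Both pictures show the mitre box near the middle. The blank (top, scaled, 500,270) is on the box's right (-y), the stop block on the left at 333,245, and the ring at 397,379 in top and 331,331 in side. So the swing is to -0.262. Next I measure the holes, the pivot and the ring.

```bash
cat > m.py <<'E'
from h import *
from scipy.ndimage import label,center_of_mass
im=snapshot("top");g=cv2.cvtColor(im,cv2.COLOR_RGB2GRAY)
def blob(u,v,r=6):
    u,v=int(u/1.5),int(v/1.5);w=g[v-r:v+r+1,u-r:u+r+1].astype(float)
    k=np.clip((w.max()+w.min())/2-w,0,None);yy,xx=np.mgrid[-r:r+1,-r:r+1]
    m=(yy**2+xx**2<=r*r);k=k*m
    return u+(k*xx).sum()/k.sum(),v+(k*yy).sum()/k.sum()
H=[(349,345),(373,358),(426,366),(451,344)];A=[.524,.262,-.262,-.524]
P=[];
for h in H:
    b=blob(*h);p=onplane("top",*b,0.043);P.append(p[:2]);print(np.array(b)*1.5,p)
L=np.array([[-.16*np.cos(a),.16*np.sin(a)] for a in A]);P=np.array(P)
lc,pc=L.mean(0),P.mean(0);l,p=L-lc,P-pc
yaw=np.arctan2((l[:,0]*p[:,1]-l[:,1]*p[:,0]).sum(),(l*p).sum())
R=np.array([[np.cos(yaw),-np.sin(yaw)],[np.sin(yaw),np.cos(yaw)]]);O=pc-R@lc
print("origin",O,"yaw",yaw,"resid",P-(L@R.T+O))
print("pivot disc",onplane("top",411/1.5,266/1.5,.08))
rc=O+R@[-.18,0];print("ring pred",rc,"two-view",two((397/1.5,379/1.5),(331/1.5,331/1.5)))
for n in("top","side"):print(n,proj(n,[*rc,.124])*1.5)
print("blank local",R.T@(onplane("top",500/1.5,270/1.5,.11)[:2]-O))
t=snapshot("top")[215:285,225:310];s=snapshot("side")[180:270,190:280]
f=lambda a:cv2.resize(a[:,:,::-1],(400,400),interpolation=cv2.INTER_CUBIC)
cv2.imwrite("pics/c1.png",np.hstack([f(t),f(s)]))
E
python3 m.py
```

```text
[349.53425481 343.6171875 ] [0.56120676 0.07014145 0.043     ]
[372.35149864 356.88760218] [0.54053604 0.03359068 0.043     ]
[426.19970414 364.58431953] [ 0.52917512 -0.05162873  0.043     ]
[450.  352.5] [ 0.54849329 -0.08925595  0.043     ]
origin [ 0.69079715 -0.02244162] yaw -0.08988388805861681 resid [[ 1.19631231e-03  4.15620864e-04]
 [-6.50953597e-05  8.85608735e-04]
 [-3.98610546e-03 -1.78429288e-03]
 [ 2.85488851e-03  4.83063285e-04]]
pivot disc [ 0.68044238 -0.0263046   0.08      ]
ring pred [ 0.51152378 -0.0062843 ] two-view (array([ 0.50710879, -0.00629675,  0.11782394]), np.float64(0.0026279999819846687))
top [397.41042369 375.09044232]
side [332.17932516 327.67104552]
blank local [-0.00866341 -0.13850991]
```

View pics/c1.png

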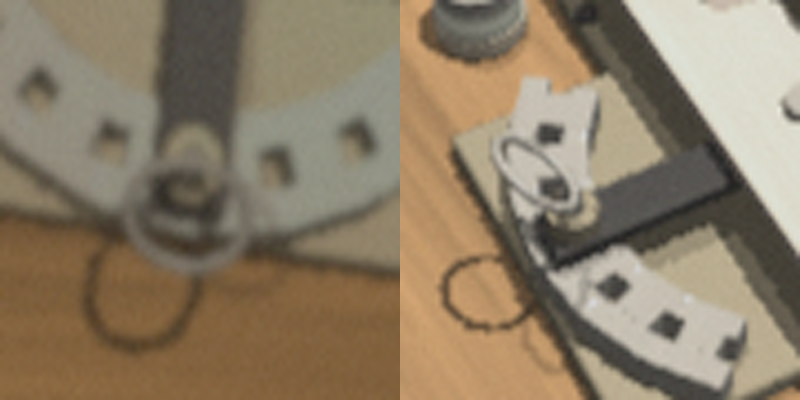

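The crop shows the ring from above with its centre near px (264.9, 252.1), and in side near (220.4, 218.7). The fourth hole is at (300.9, 239.5), so my first seed for it was wrong and I'll redo the fit.

Run:
```python
from h import *
H=np.array([(233.5,230.75),(249,239.2),(283.9,244.4),(300.9,239.5)])-.4;A=[.524,.262,-.262,-.524]
P=np.array([onplane("top",*h,0.045)[:2] for h in H])
L=np.array([[-.16*np.cos(a),.16*np.sin(a)] for a in A])
lc,pc=L.mean(0),P.mean(0);l,p=L-lc,P-pc
yaw=np.arctan2((l[:,0]*p[:,1]-l[:,1]*p[:,0]).sum(),(l*p).sum())
R=np.array([[np.cos(yaw),-np.sin(yaw)],[np.sin(yaw),np.cos(yaw)]]);O=pc-R@lc
print("origin",O,"yaw",yaw,"resid",P-(L@R.T+O))
rc=O+R@[-.18,0];print("ring pred",rc,"two-view",two((264.5,251.7),(220,218.3)), onplane("top",264.5,251.7,.124))
# fence/table direction: table near edge from top picture
a=onplane("top",269/1.5,286/1.5,.078);b=onplane("top",549/1.5,318/1.5,.078);d=b-a;print("table yaw",np.arctan2(d[0],-d[1]),"len",np.linalg.norm(d))
m=(a+b)/2;print("pivot from table", m[:2]+R@[.06,0])
```

```text
origin [ 0.68594948 -0.02754095] yaw -0.12360873468476906 resid [[-2.70704654e-04  7.70605250e-04]
 [ 7.06906565e-04 -1.90989892e-05]
 [-5.85083419e-04 -4.32458073e-04]
 [ 1.48881508e-04 -3.19048188e-04]]
ring pred [ 0.50732285 -0.005348  ] two-view (array([ 0.50798106, -0.00535984,  0.1263059 ]), np.float64(3.327687703055655e-05)) [ 0.50798034 -0.00535046  0.124     ]
table yaw -0.10751614640433206 len 0.4359654870807819
pivot from table [ 0.68390072 -0.02930786]
```

The fit is good: hole residuals are under 1 mm, the ring's height comes out at 126 mm against 124 given, and the two rays pass within 0.03 mm. Next is the plan for the approach.

```bash
cat >> h.py <<'E'
from scipy.spatial.transform import Rotation as Ro
O=np.array([.6859,-.0277,0]);YAW=-.120;RC=np.array([.5078,-.0053,.125])
def Rt(th):  # tool rotation for arm angle th (tool z 45deg down, away from pivot)
    B=Ro.from_euler("z",YAW+th).as_matrix();k=.5**.5
    return B@np.array([[-k,0,-k],[0,1,0],[k,0,-k]])
def ringc(th,lift=0): # ring centre at arm angle
    p=O+Ro.from_euler("z",th).apply(RC-O);return p+[0,0,lift]
def rep(target=None,th=0):
    s=sense();R=Ro.from_quat(s["tool_rot"]).as_matrix();p=s["tcp_pos"]
    print("t",round(s["t"],2),"tcp",p.round(4),"F",np.round(s["force"],1),"gap",round(s["finger_gap"],2),"q",s["q"].round(2))
    print("rot needed (tool rv)",Ro.from_matrix(R.T@Rt(th)).as_rotvec().round(4))
    if target is not None:print("shift cur-tool",(R.T@(target-p)).round(4),"shift target-tool",(Rt(th).T@(target-p)).round(4))
    return s,R,p
E
python3 - <<'E'
from h import *
pre=RC-.10*Rt(0)[:,2];print(pre); rep(pre+[0,0,.05])
E
```

```text
[ 0.57800217 -0.01376493  0.19571068]
t 0.25 tcp [0.2297 0.5809 0.2308] F [-0.4 -0.2  0.3] gap 1.0 q [ 1.02  0.53  1.43  0.    1.18 -0.18]
rot needed (tool rv) [ 0.0999  0.7807 -0.2438]
shift cur-tool [-0.5426 -0.4248 -0.0145] shift target-tool [-0.2843 -0.5487 -0.3053]
```

Call:
apply_moves --pt "-0.045 -0.035 -0.003 0 0 0 1" --pt "-0.045 -0.035 -0.003 0 0 0 1" --pt "-0.045 -0.035 -0.003 0 0 0 1" --pt "-0.045 -0.035 -0.003 0 0 0 1" --pt "-0.045 -0.035 -0.003 0 0 0 1" --pt "-0.045 -0.035 0 0 0 0 1" --pt "-0.045 -0.035 0 0 0 0 1" --pt "-0.045 -0.035 0 0 0 0 1"

```text
t: 1.25
tcp_pos: [0.4625, 0.1867, 0.2465]
tool_rot: [0.187, 0.982, 0.0, 0.0]
force: [1.2, 0.3, -0.2]
finger_gap: 0.001
gripper_force: 0.0
```

Call:
apply_moves --pt "-0.045 -0.035 0 0 0 0 1" --pt "-0.045 -0.035 0 0 0 0 1" --pt "-0.045 -0.035 0 0 0 0 1" --pt "-0.045 -0.035 0 0 0 0 1" --pt "0 0 0 0.02 0.156 -0.049 1" --pt "0 0 0 0.02 0.156 -0.049 1" --pt "0 0 0 0.02 0.156 -0.049 1" --pt "0 0 0 0.02 0.156 -0.049 1"

```text
t: 2.25
tcp_pos: [0.578, -0.0085, 0.2466]
tool_rot: [0.082, 0.947, 0.019, -0.31]
force: [-0.1, 0.0, -0.2]
finger_gap: -0.001
gripper_force: 0.0
```

Call:
apply_moves --pt "0 0 0 0.02 0.156 -0.049 1" --pt "0 0 0 0 0 0 1" --pt "0 0 0 0 0 0 1"

```text
t: 2.62
tcp_pos: [0.5773, -0.008, 0.2465]
tool_rot: [0.055, 0.923, 0.023, -0.381]
force: [-0.4, 0.2, -0.2]
finger_gap: -0.004
gripper_force: 0.0
```

Run:
```python
from h import *
rep(RC-.06*Rt(0)[:,2])
```

```text
t 2.62 tcp [ 0.5773 -0.008   0.2465] F [-0.4  0.2 -0.2] gap -0.0 q [-0.18  0.83  1.02 -0.05  2.08 -1.64]
rot needed (tool rv) [0.0001 0.0025 0.0011]
shift cur-tool [-0.0367 -0.0057  0.075 ] shift target-tool [-0.0369 -0.0057  0.0749]
```

Call:
apply_moves --pt "-0.018 -0.003 0.01 0 0 0 1" --pt "-0.019 -0.003 0.01 0 0 0 1" --pt "0 0 0.025 0 0 0 1" --pt "0 0 0.03 0 0.002 0 1" --pt "0 0 0 0 0 0 1" --pt "0 0 0 0 0 0 1"

```text
t: 3.38
tcp_pos: [0.5512, -0.0111, 0.1673]
tool_rot: [0.055, 0.922, 0.023, -0.382]
force: [0.4, -0.7, -0.3]
finger_gap: -0.0
gripper_force: 0.0
```

Run:
```python
from h import *
s,R,p=rep(RC+.03*Rt(0)[:,2])
ims=[]
for n,b in(("top",(200,215)),("side",(180,160))):
    im=snapshot(n).copy()
    c=im[b[1]:b[1]+90,b[0]:b[0]+90]if n=="side" else im[b[1]-10:b[1]+80,b[0]+15:b[0]+105]
    ims.append(cv2.resize(c[:,:,::-1],(400,400),interpolation=cv2.INTER_CUBIC))
    print(n,"tip px",proj(n,p),"ring",proj(n,RC))
cv2.imwrite("pics/c2.png",np.hstack(ims))
```

```text
t 3.38 tcp [ 0.5512 -0.0111  0.1673] F [ 0.4 -0.7 -0.3] gap -0.0 q [-0.19  0.87  1.15 -0.06  1.9  -1.64]
rot needed (tool rv) [0.0001 0.0007 0.0013]
shift cur-tool [0.0011 0.0006 0.0908] shift target-tool [0.0011 0.0006 0.0908]
top tip px [267.3854236  230.73014902] ring [264.47579012 251.780693  ]
side tip px [234.85291529 201.71820428] ring [219.95908028 218.63313742]
```

View pics/c2.png

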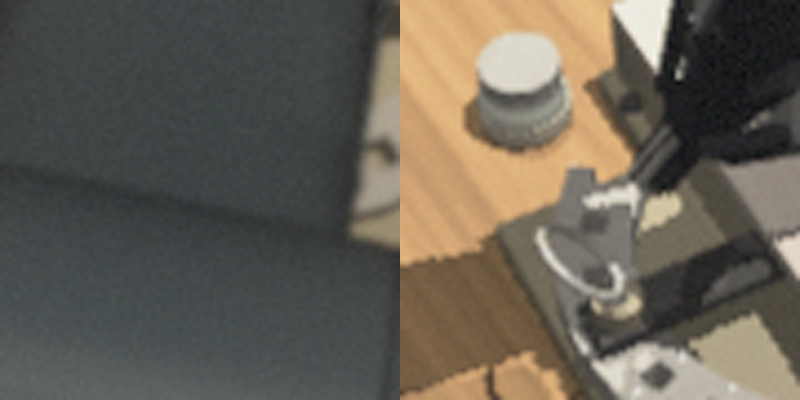

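The side crop shows the finger tip at about crop (640,185), where its projection falls (644,185), and the ring centre at (580,262) straight ahead on the tool axis. The top view is hidden by the arm. I insert.

Call:
apply_moves --pt "0.001 0 0.015 0 0 0 1" --pt "0 0 0.015 0 0 0 1" --pt "0 0 0.015 0 0 0 1" --pt "0 0 0.012 0 0 0 1" --pt "0 0 0 0 0 0 1"

```text
t: 4.1
tcp_pos: [0.5084, -0.0056, 0.127]
tool_rot: [0.055, 0.922, 0.023, -0.383]
force: [0.6, 0.3, 0.3]
finger_gap: 0.004
gripper_force: 0.0
```

Call:
apply_moves --pt "0 0 0.01 0 0 0 1" --pt "0 0 0.01 0 0 0 1" --pt "0 0 0.01 0 0 0 1" --pt "0 0 0.005 0 0 0 1" --pt "0 0 0 0 0 0 1"

```text
t: 4.72
tcp_pos: [0.4845, -0.0028, 0.1026]
tool_rot: [0.055, 0.922, 0.023, -0.383]
force: [-0.3, -0.8, -0.0]
finger_gap: -0.002
gripper_force: 0.0
```

Run:
```python
from h import *
s,R,p=rep(RC+.032*Rt(0)[:,2])
im=snapshot("side")
cv2.imwrite("pics/c3.png",cv2.resize(im[175:265,180:270,::-1],(500,500),interpolation=cv2.INTER_CUBIC))
print(proj("side",p),proj("side",RC))
```

```text
t 4.72 tcp [ 0.4845 -0.0028  0.1026] F [-0.3 -0.8 -0. ] gap -0.0 q [-0.2   0.88  1.37 -0.06  1.67 -1.64]
rot needed (tool rv) [ 0.0001 -0.0017  0.0017]
shift cur-tool [-0.0007  0.0003 -0.0004] shift target-tool [-0.0007  0.0003 -0.0004]
[212.30085175 227.56792865] [219.95908028 218.63313742]
```

View pics/c3.png

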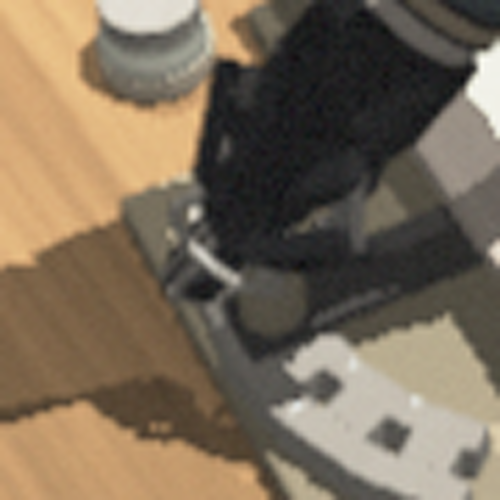

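The side crop shows the fingers through the ring, with the bright wire crossing them at crop (215,265) and the tips beyond it. I lift straight up.

Call:
apply_moves --pt "0.0035 0 -0.0035 0 0 0 1" --pt "0.0035 0 -0.0035 0 0 0 1" --pt "0.0035 0 -0.0035 0 0 0 1" --pt "0.0035 0 -0.0035 0 0 0 1" --pt "0 0 0 0 0 0 1"

```text
t: 5.4
tcp_pos: [0.4859, -0.003, 0.1219]
tool_rot: [0.055, 0.923, 0.023, -0.381]
force: [2.4, -0.5, -8.0]
finger_gap: 0.002
gripper_force: 3.5
```

Call:
apply_moves --pt "0.0028 0 -0.0028 0 0 0 1" --pt "0.0028 0 -0.0028 0 0 0 1" --pt "0.0028 0 -0.0028 0 0 0 1" --pt "0 0 0 0 0 0 1"

```text
t: 5.9
tcp_pos: [0.4856, -0.003, 0.1346]
tool_rot: [0.055, 0.923, 0.023, -0.381]
force: [4.7, -1.1, -8.3]
finger_gap: 0.0
gripper_force: 4.7
```

Call:
apply_moves --pt "0.0028 0 -0.0028 0 0 0 1" --pt "0.0021 0 -0.0021 0 0 0 1" --pt "0 0 0 0 0 0 1" --pt "0 0 0 0 0 0 1"

```text
t: 6.4
tcp_pos: [0.4856, -0.003, 0.141]
tool_rot: [0.055, 0.922, 0.023, -0.381]
force: [5.3, -1.2, -8.6]
finger_gap: 0.001
gripper_force: 5.1
```

Run:
```python
from h import *
s,R,p=rep()
# circular swing about the pivot: per-row tool shift & turn for dth
for n in(12,):
    d=-.262/n;D=Ro.from_euler("z",d)
    print("row",(R.T@(D.apply(p-O)+O-p)).round(5),Ro.from_matrix(R.T@D.as_matrix()@R).as_rotvec().round(5))
D=Ro.from_euler("z",-.262);print("goal tcp",D.apply(p-O)+O)
im=snapshot("side")
cv2.imwrite("pics/c4.png",cv2.resize(im[165:265,180:280,::-1],(500,500),interpolation=cv2.INTER_CUBIC))
```

```text
t 6.4 tcp [ 0.4856 -0.003   0.141 ] F [ 5.3 -1.2 -8.6] gap 0.0 q [-0.2   0.83  1.36 -0.06  1.73 -1.64]
rot needed (tool rv) [0.0001 0.0012 0.0016]
row [-5.00e-05  4.41e-03 -4.00e-05] [-1.542e-02 -3.000e-05  1.546e-02]
goal tcp [0.49878053 0.04801933 0.14101429]
```

View pics/c4.png

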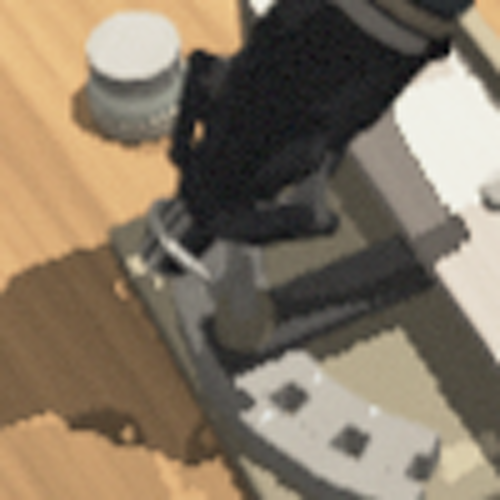

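The side crop shows the pin raised well out of the boss, with the wire resting on the fingers. One correction to the plan: the ring end must go to -y, which is +0.262 rad about world z, so the printed row signs are reversed.

Call:
apply_moves --pt "0 -0.0022 0 0.0077 0 -0.0077 1" --pt "0 -0.0044 0 0.0154 0 -0.0154 1" --pt "0 -0.0044 0 0.0154 0 -0.0154 1" --pt "0 -0.0044 0 0.0154 0 -0.0154 1" --pt "0 -0.0044 0 0.0154 0 -0.0154 1" --pt "0 -0.0044 0 0.0154 0 -0.0154 1"

```text
t: 7.2
tcp_pos: [0.4841, -0.0268, 0.1409]
tool_rot: [-0.001, 0.924, 0.001, -0.382]
force: [6.1, 0.6, -8.2]
finger_gap: -0.001
gripper_force: 5.4
```

Call:
apply_moves --pt "0 -0.0044 0 0.0154 0 -0.0154 1" --pt "0 -0.0044 0 0.0154 0 -0.0154 1" --pt "0 -0.0044 0 0.0154 0 -0.0154 1" --pt "0 -0.0044 0 0.0154 0 -0.0154 1" --pt "0 -0.0044 0 0.0154 0 -0.0154 1" --pt "0 -0.0044 0 0.0154 0 -0.0154 1" --pt "0 -0.0022 0 0.0077 0 -0.0077 1" --pt "0 0 0 0 0 0 1"

```text
t: 8.2
tcp_pos: [0.486, -0.055, 0.1407]
tool_rot: [-0.066, 0.922, -0.026, -0.381]
force: [5.4, 1.1, -8.3]
finger_gap: 0.0
gripper_force: 5.5
```

Run:
```python
from h import *
s,R,p=rep(Ro.from_euler("z",.262).apply(np.array([.4856,-.003,.141])-O)+O,.262)
im=snapshot("side")
cv2.imwrite("pics/c5.png",cv2.resize(im[165:265,190:290,::-1],(600,600),interpolation=cv2.INTER_CUBIC))
c,sn=np.cos(YAW),np.sin(YAW)
B=Ro.from_euler("z",YAW).as_matrix()
for a in(.524,.262,0,-.262,-.524):
    X=O+B@[-.16*np.cos(a),.16*np.sin(a),.045];print(a,(proj("side",X)-[190,165])*6)
for a in(-.22,-.262,-.30):
    X=O+B@[-.16*np.cos(a),.16*np.sin(a),.078];print("boss",a,(proj("side",X)-[190,165])*6)
    X=O+B@[-.16*np.cos(a),.16*np.sin(a),.061];print("armtop",a,(proj("side",X)-[190,165])*6)
    for w in(-.018,.018):
        X=O+B@Ro.from_euler("z",-a).as_matrix()@[-.10,w,.061];print("  edge",(proj("side",X)-[190,165])*6)
```

```text
t 8.2 tcp [ 0.486  -0.055   0.1407] F [ 5.4  1.1 -8.3] gap 0.0 q [-0.2   0.83  1.37 -0.24  1.7  -1.85]
rot needed (tool rv) [0.0015 0.0025 0.0018]
shift cur-tool [ 0.0002 -0.0008 -0.0002] shift target-tool [ 0.0002 -0.0008 -0.0002]
0.524 [201.46694573 273.0775753 ]
0.262 [205.60882501 344.95617705]
0 [234.13338351 415.5031062 ]
-0.262 [286.45131276 479.2142793 ]
-0.524 [359.71121229 530.5344113 ]
boss -0.22 [272.86582551 426.38074027]
armtop -0.22 [274.78488306 448.93876824]
  edge [407.1023099  400.30668387]
  edge [354.50065547 350.49963883]
boss -0.262 [282.97939363 435.9940207 ]
armtop -0.262 [284.78695969 458.50432419]
  edge [414.78024252 405.15831852]
  edge [359.42494663 357.04698926]
boss -0.3 [292.61064634 444.41523687]
armtop -0.3 [294.31090654 466.8831555 ]
  edge [421.95727766 409.32755231]
  edge [364.19216262 362.83997545]
```

View pics/c5.png

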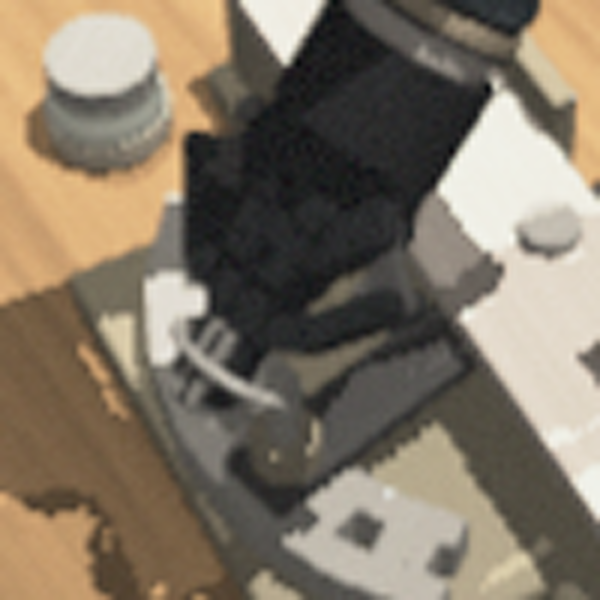

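The side crop puts the boss top at about (287,440), against a prediction of (283,436) for -0.262, and the outer hole at (362,528) against (360,530). The arm is therefore over the next hole to within about 0.015 rad. I lower in steps and watch the force, which should persist until the pin is home.

Call:
apply_moves --pt "-0.0035 0 0.0035 0 0 0 1" --pt "-0.0035 0 0.0035 0 0 0 1" --pt "0 0 0 0 0 0 1"

```text
t: 8.62
tcp_pos: [0.4859, -0.055, 0.1307]
tool_rot: [-0.066, 0.922, -0.026, -0.381]
force: [6.3, -0.7, -7.7]
finger_gap: -0.003
gripper_force: 5.3
```

Call:
apply_moves --pt "-0.0035 0 0.0035 0 0 0 1" --pt "0 0 0 0 0 0 1"

```text
t: 8.88
tcp_pos: [0.4859, -0.055, 0.1259]
tool_rot: [-0.066, 0.922, -0.026, -0.381]
force: [7.0, 0.9, -8.0]
finger_gap: -0.005
gripper_force: 5.1
```

Call:
apply_moves --pt "-0.0028 0 0.0028 0 0 0 1" --pt "0 0 0 0 0 0 1"

```text
t: 9.12
tcp_pos: [0.4859, -0.055, 0.1221]
tool_rot: [-0.066, 0.922, -0.026, -0.381]
force: [6.7, 0.7, -6.7]
finger_gap: -0.003
gripper_force: 5.0
```

Call:
apply_moves --pt "-0.0028 0 0.0028 0 0 0 1" --pt "0 0 0 0 0 0 1"

```text
t: 9.38
tcp_pos: [0.4859, -0.055, 0.1184]
tool_rot: [-0.066, 0.922, -0.026, -0.381]
force: [6.7, 1.3, -6.0]
finger_gap: -0.002
gripper_force: 4.8
```

Call:
apply_moves --pt "-0.0028 0 0.0028 0 0 0 1" --pt "0 0 0 0 0 0 1"

```text
t: 9.62
tcp_pos: [0.4839, -0.0553, 0.1157]
tool_rot: [-0.066, 0.921, -0.026, -0.384]
force: [1.9, 0.1, -0.6]
finger_gap: 0.002
gripper_force: 0.9
```

Call:
apply_moves --pt "-0.0028 0 0.0028 0 0 0 1" --pt "0 0 0 0 0 0 1"

```text
t: 9.88
tcp_pos: [0.4836, -0.0554, 0.1109]
tool_rot: [-0.066, 0.921, -0.026, -0.384]
force: [-0.9, -0.6, -0.4]
finger_gap: -0.004
gripper_force: 0.0
```

Call:
apply_moves --pt "-0.0028 0 0.0028 0 0 0 1" --pt "0 0 0 0 0 0 1"

```text
t: 10.12
tcp_pos: [0.4844, -0.0555, 0.1065]
tool_rot: [-0.066, 0.921, -0.026, -0.383]
force: [0.4, -0.0, -0.8]
finger_gap: 0.001
gripper_force: 0.0
```

The force held until z ≈ 0.116, 13 mm above the centred height, which is where first contact is expected for a pin that is home. I centre and back out along the tool axis.

Call:
apply_moves --pt "-0.0028 0 0.0028 0 0 0 1" --pt "0 0 0 0 0 0 1" --pt "0 0 -0.01 0 0 0 1" --pt "0 0 -0.01 0 0 0 1" --pt "0 0 -0.01 0 0 0 1"

```text
t: 10.75
tcp_pos: [0.5069, -0.0525, 0.1247]
tool_rot: [-0.066, 0.922, -0.027, -0.381]
force: [0.6, -0.2, -0.8]
finger_gap: -0.003
gripper_force: 0.0
```

Call:
apply_moves --pt "0 0 -0.015 0 0 0 1" --pt "0 0 -0.02 0 0 0 1" --pt "0 0 -0.03 0 0 0 1" --pt "0 0 -0.03 0 0 0 1" --pt "0 0 0 0 0 0 1"

```text
t: 11.38
tcp_pos: [0.5748, -0.043, 0.1926]
tool_rot: [-0.066, 0.923, -0.027, -0.379]
force: [-0.8, 0.7, 0.5]
finger_gap: 0.0
gripper_force: 0.0
```

Call:
apply_moves --pt "0.03 0 -0.03 0 0 0 1" --pt "0.04 0 -0.04 0 0 0 1" --pt "0.04 0 -0.04 0 0 0 1" --pt "0.03 0.05 -0.03 0 0 0 1" --pt "0 0.06 0 0 0 0 1" --pt "0 0.06 0 0 0 0 1" --pt "0 0 0 0 0 0 1" --pt "0 0 0 0 0 0 1"

```text
t: 12.38
tcp_pos: [0.5483, 0.1225, 0.3866]
tool_rot: [-0.066, 0.921, -0.027, -0.383]
force: [0.5, -0.0, -0.6]
finger_gap: -0.0
gripper_force: 0.0
```

Run:
```python
from h import *
rep()
im=snapshot("side");t=snapshot("top")
f=lambda a:cv2.resize(a[:,:,::-1],(400,400),interpolation=cv2.INTER_CUBIC)
cv2.imwrite("pics/c6.png",np.hstack([f(t[195:295,220:320]),f(im[165:265,190:290])]))
n=ringc(.262);print("ring exp", (proj("top",n)-[220,195])*4,(proj("side",n)-[190,165])*4+[400,0])
n=ringc(.262,.014);print("if on plate", (proj("top",n)-[220,195])*4,(proj("side",n)-[190,165])*4+[400,0])
```

```text
t 12.38 tcp [0.5483 0.1225 0.3866] F [ 0.5 -0.  -0.6] gap -0.0 q [ 0.05  0.7   0.92 -0.08  2.31 -1.69]
rot needed (tool rv) [-0.1857 -0.0026  0.1863]
ring exp [264.2851772  227.39862531] [560.31036334 264.03645097]
if on plate [265.56701988 227.24368867] [558.96808482 250.60831517]
```

View pics/c6.png

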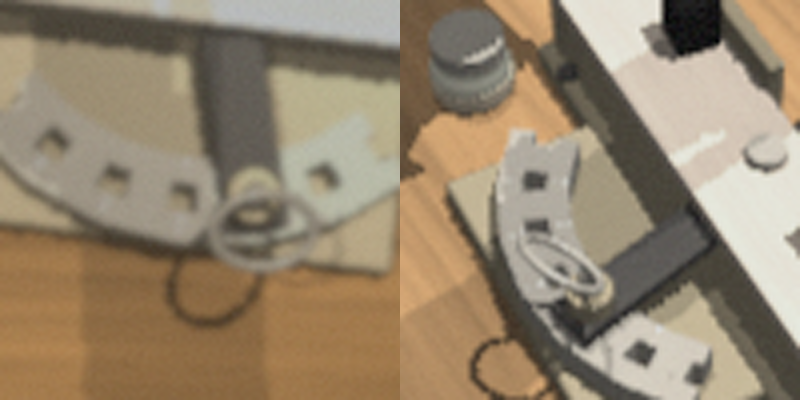

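The pictures show the ring centre at about (263,229) in top and (562,264) in side. That matches "home in the next hole" (264,227 / 560,264) and not "on the plate" (559,251). The middle hole is uncovered and the robot is clear.

```bash
python3 -c "
from station import *
print(sign_off())"
```

```text
the job is handed in; nothing more can be done
None
```

The index pin is home in the next hole on the blank's side (-0.262 rad), checked in both camera views; the fingers are clear of the ring, and the job was handed in with the robot's clock at about 12.5 s (no verdict was returned).

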